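Clamp a small printing screen and start its knob

ROBOT

A 7-joint arm with a two-finger parallel gripper is mounted at the origin on the work surface. World frame = base frame: x ahead of the robot, y to its left, z up, the work surface at z = 0. Lengths are in m, angles in rad, forces in N, time in s.
With the tool pointing down it reaches from about 0.425 to 1.025 m from the base axis. Payload 3.6 kg.
Tool frame: the origin (TCP) lies midway between the tips of the shut fingers; the grasp point (between the pads) lies ctrl.hold_point_z behind it (ctrl.hold_point_z is the distance from the TCP to the grasp point, in m); z points along the fingers, x is the direction in which the jaws open and shut, and the axes are right-handed (so a half turn about z gives the same grasp; the last joint's range is limited). The gripper opens to 85 mm and grips with 20 to 120 N. Pads are 22 mm wide; open, the fingers measure 114 mm over their backs; the gripper's body (76 mm by 85 mm) begins 54 mm behind the grasp point. The pads swing forward as they close: fully open they stand 13 mm farther back than shut.
Start: joints at [-1.393, 0.591, 0.048, 1.609, -0.033, 0.943, -0.034], TCP at [0.194, 0.699, 0.231] pointing down, gripper open.
Joint ranges: [-2.69, 2.69], [-0.47, 2.24], [-1.27, 1.36], [0.19, 2.51], [-1.53, 4.68], [0.08, 2.07], [-3.09, 3.09]. Speed limits (rad/s): [2.57, 2.57, 3.14, 3.14, 3.14, 3.14, 3.14].

INTERFACE

Orientations are given as [roll, pitch, yaw] about the fixed x, y, z axes, in that order (R = Rz(yaw) Ry(pitch) Rx(roll)).
In Python, from plant import ctrl gives the robot as it stands. Calls block until the motion is done:
- ctrl.movep(position, orientation): joint-space move of the TCP to a pose.
- ctrl.movel(position, orientation=None, max_speed=0.15): straight line of the TCP; orientation=None keeps the orientation; max_speed is the mean speed in m/s.
- ctrl.move_joints(angles): joint-space move.
- ctrl.gripper_to(opening): opening from 0.0 (shut) to 1.0 (fully open); the grip force is fixed at half the most; returns when the fingers have stopped.
- ctrl.dwell(seconds).
- ctrl.ik(position, orientation): joint angles nearest the present ones, or None.
- ctrl.state(): the state.
- ctrl.read_camera(name): name is "side" or "top" or "wrist"; returns a dict with "pixels" (480x640x3 uint8, red, green, blue), "range_z" (480x640 float32, m along the optical axis (not along the pixel's ray), 0 where there is no reading), "vertical_fov" (degrees; the focal length in pixels is half the picture's height over the tangent of half this angle, whatever the lens; pixels are square), "cx", "cy" (the principal point, pixels), "k1" (the pictures are not rectified: a ray, as slopes to the right and down, at radius r is drawn at 1 + k1 r^2 times it, then the intrinsics apply), "extrinsics" (4x4, takes a point from world to camera coordinates); the wrist camera has in their place "hand_eye" (4x4, takes a point from camera to tool coordinates, whose origin is the TCP and whose axes are the tool frame's). Camera axes: x right, y up, looking along -z (the intrinsics and any distortion apply to the point x, -y, -z); pixel columns grow to the right and rows downward; lengths in m; the calibration is good to about 2 mm. A picture is of the moment at which its call begins: read the wrist's pose just before it.
A pose or a line that the arm cannot do raises ctrl.PlanningError and nothing moves.
- ctrl.close_job(): hands the job in, once; it reports no verdict.
Trained networks look in the newest picture that a camera, given by its name, has taken for a name from the list of things; names that differ only in an ending like _2 or _b are one class to them, and where a whole thing is asked for, a point or a joint stands for the part that bears it (a point fixed in the world has none). Each returns a list of dicts, best first, with "p" (0 to 1); they miss things now and then, are a little off and sometimes report something else, mostly with a low value. They report only what shows in the picture. A call takes as long as a camera call. They do not tell look-alikes from the thing itself.
- ctrl.trace(camera, thing): "region" (480x640 bool, what is visible of it) and "rect" ([left, top, right, bottom] in pixels, round what is visible of it).
The state is a dict: "t": time; "joint_positions": joint angles; "qvel": joint speeds; "tau": joint torques, N m; "tool_pos": TCP position; "tool_rot": TCP orientation; "wrist_force": force on the tool from outside, world axes, zero at the start; "moment": the same for the moment, N m; "opening": opening from 0.0 (shut) to 1.0 (fully open).
Only numpy, scipy, OpenCV 4.12 (cv2) and the standard library are available. Lean on these libraries where they do the work, as an engineer would, in place of code of your own. Each camera call takes 0.05 s, during which the arm holds its last target. There are 200 camera calls.

TASK

Push the small printing screen, flat along the table, home under the jaw of the blue hinge clamp, until it is square and roughly centred (their centre marks in line) against the clamp's stop. Then start the clamp's star knob: turn it backwards (anticlockwise from above) until its thread clicks and the knob drops, then forwards (clockwise) all the way to its stop, never forcing it forwards before it has dropped. Leave the ink jars and the squeegee where they stand, and let go of everything.

Things in the scene. Friction and masses are not known exactly. Their poses are not given: they have to be found in the camera images.
- clamp: blue steel hinge clamp, fixed. Origin on the table, mid foot of its stop face; x points from the mouth into the block (the way the screen is pushed), z up. Stop face: plane x = 0, 90 mm wide (y), 34 mm high; block back to x = 75 mm. Jaw: plate 90 mm wide, 34 to 46 mm above the table, x = -45 to 75 mm, white centre line on its front. The knob's vertical stud is at x = -10 mm, y = 0.
- screen: loose flat screen frame, 140 (its x) by 140 (its y) by 25 mm high, aluminium bars 20 mm wide, mesh 3 to 6 mm above the table; 0.3 to 0.65 kg. Origin: centre of its underside. Its +x bar, with a red centre mark, goes into the clamp; home, its origin is at x = -70 mm, y = 0 of the clamp, axes parallel. Starts 50 to 100 mm short, up to 25 mm aside, turned up to 0.2 rad.
- screen_edge (a point): middle of the outer foot edge of the screen's +x bar, 70 mm ahead of the screen's origin; it meets the stop face. Axes as the screen's.
- knob_grip (a point): centre of the black star knob, on its axis at half height (81 mm above the table while up, 74 mm dropped). A cross of four flat-ended lobes along this point's x and y, 46 mm end to end, each 16 mm wide, 22 mm high; turns with the knob; red-topped lobe along +x. Grip opposite lobe ends. Captive on a stud and 33 mm collar (46 to 63 mm above the table): it can only turn, rise and drop.
- knob (a joint): turn of the knob, rad; grows clockwise from above (forwards); 0: red lobe along the clamp's +x. Starts 0 to 0.7. Backwards, it is free to drop from -0.62 on (red lobe at the jaw's white dot, at -0.65, or past it); backward end -1.1. Undropped it jams forwards at 1.0; dropped, it turns to its stop at 1.3 (just past the green dot at 1.2). Stays where left (friction 0.05 N m).
- knob_lift (a joint): height of the knob, m: 0 resting on top of the thread, -0.007 once it has clicked and dropped 7 mm. A spring and its weight draw it down with about 3 N; a firm grip holds it up, so let go or press down lightly to let it drop. Dropped and turned forwards it is caught and rises at most 1.5 mm.
- ink_white: closed ink jar, upright cylinder, 60 mm diameter, 90 mm tall, black lid, white label, 0.35 kg; origin at the centre of its underside. One stands beside the clamp's block, one beside the screen's way, one beside the space behind the screen; which is which varies. Leave it where it is.
- ink_blue: closed ink jar, upright cylinder, 60 mm diameter, 90 mm tall, black lid, blue label, 0.35 kg; origin at the centre of its underside. One stands beside the clamp's block, one beside the screen's way, one beside the space behind the screen; which is which varies. Leave it where it is.
- ink_red: closed ink jar, upright cylinder, 60 mm diameter, 90 mm tall, black lid, red label, 0.35 kg; origin at the centre of its underside. One stands beside the clamp's block, one beside the screen's way, one beside the space behind the screen; which is which varies. Leave it where it is.
- squeegee: wooden squeegee, a bar 180 mm long (its x), 30 mm wide, 37 mm high with its black rubber edge up, 0.25 kg; lies beside the screen's way. Origin at the centre of its underside. Leave it where it is.
Not all that is in view belongs to the job. Leave any brown or pink look-alike of the clamp alone.

How it is judged:
By the outcome, as a careful person would: the job done as asked, in the order asked, and still so for the second after the job is handed in, with the robot touching nothing.
It also fails if it takes over 67 s, if anything falls off the work surface, if the arm or the gripper's body presses on something with over 40 N, if the wrist force passes 120 N, or if a joint passes its speed limit or range.

## Working session

There is one attempt and no reset: what is moved stays moved. The work goes in short steps, each a Python script; the robot and the scene stay as the last script left them, time stands still between calls to the robot, and variables do not carry over. Pictures are saved under pics/ and viewed, about 8 in all and at most 12, crops included, and the job is handed in when it is done.

```bash
ls; mkdir -p pics; cat > h.py <<'E'
import numpy as np, cv2
from plant import ctrl
def snap(n,fn=None):
    c=ctrl.read_camera(n)
    if fn: cv2.imwrite('pics/'+fn,c['pixels'][:,:,::-1])
    return c
def rays(c,u,v):
    f=240/np.tan(np.radians(c['vertical_fov'])/2)
    K=np.array([[f,0,c['cx']],[0,f,c['cy']],[0,0,1]])
    p=cv2.undistortPoints(np.stack([u,v],-1).astype(float).reshape(-1,1,2),K,np.array([c['k1'],0,0,0,0.]))[:,0]
    return p
def cam2world(c,T=None):
    return np.linalg.inv(c['extrinsics']) if 'extrinsics' in c else T@c['hand_eye']
def cloud(c,mask=None,T=None):
    m=c['range_z']>0
    if mask is not None: m&=mask
    v,u=np.nonzero(m); z=c['range_z'][v,u]; p=rays(c,u,v)
    P=np.stack([p[:,0]*z,-p[:,1]*z,-z,np.ones_like(z)])
    return (cam2world(c,T)@P)[:3].T,u,v
def onplane(c,u,v,h,T=None):
    M=cam2world(c,T);p=rays(c,np.atleast_1d(u),np.atleast_1d(v))
    d=np.stack([p[:,0],-p[:,1],-np.ones(len(p))],-1)@M[:3,:3].T
    return M[:3,3]+d*((h-M[2,3])/d[:,2])[:,None]
def toolT():
    from scipy.spatial.transform import Rotation as R
    s=ctrl.state();T=np.eye(4);r=np.array(s['tool_rot'])
    T[:3,:3]=r if r.shape==(3,3) else R.from_euler('xyz',r).as_matrix()
    T[:3,3]=s['tool_pos'];return T
E
cat > a.py <<'E'
from h import *
s=ctrl.state();print(s['t'],s['tool_pos'],s['tool_rot'],s['opening'],ctrl.hold_point_z,s['wrist_force'])
for n in ['top','side']:
    c=snap(n,n+'0.png'); print(n,c['vertical_fov'],c['k1'],cam2world(c)[:3,3].round(3))
    for t in ['clamp','screen','knob_grip','ink_white','ink_blue','ink_red','squeegee']:
        for d in ctrl.trace(n,t)[:3]:
            P,u,v=cloud(c,d['region'])
            if len(P): print(t,round(d['p'],2),np.array(d['rect']).tolist(),np.median(P,0).round(3),P.min(0).round(3),P.max(0).round(3))
E
python3 a.py
```

```text
pics
0.0 [0.19372649 0.69777149 0.2301408 ] [3.14142811e+00 2.23586180e-03 1.30009338e+00] 0.9981981083832029 0.0187 [ 0.10482372 -0.28739025  1.1339954 ]
top 49.39653106540872 -0.06966021429309423 [0.481 0.134 1.327]
clamp 0.78 [194.4, 233.7, 252.8, 277.8] [0.543 0.387 0.047] [ 0.491  0.319 -0.005] [0.601 0.476 0.107]
clamp 0.77 [274.7, 243.0, 336.8, 281.5] [0.54  0.188 0.046] [ 0.494  0.121 -0.004] [0.591 0.272 0.105]
clamp 0.67 [444.6, 250.2, 516.7, 301.4] [ 0.507 -0.246  0.046] [ 0.446 -0.344 -0.007] [ 0.573 -0.164  0.107]
screen 0.72 [345.6, 230.0, 413.7, 297.9] [0.543 0.009 0.012] [ 0.46  -0.071 -0.005] [0.627 0.092 0.034]
knob_grip 0.79 [493.5, 269.0, 512.9, 290.7] [ 0.498 -0.278  0.092] [ 0.476 -0.336 -0.004] [ 0.523 -0.258  0.107]
knob_grip 0.77 [224.3, 249.5, 247.4, 269.6] [0.538 0.359 0.093] [0.517 0.338 0.047] [0.559 0.384 0.107]
knob_grip 0.63 [151.2, 317.5, 169.8, 338.5] [0.37  0.531 0.092] [0.346 0.512 0.045] [0.393 0.562 0.104]
ink_white 0.85 [407.7, 193.8, 435.1, 224.2] [ 0.663 -0.088  0.087] [ 0.638 -0.142 -0.005] [ 0.71  -0.063  0.097]
ink_red 0.6 [324.8, 313.4, 35
[... 708 characters left out ...]
 [ 0.501 -0.289  0.092] [ 0.479 -0.307  0.046] [ 0.525 -0.236  0.101]
knob_grip 0.67 [294.3, 185.7, 311.9, 198.2] [0.54  0.351 0.085] [0.519 0.332 0.064] [0.563 0.367 0.096]
knob_grip 0.66 [235.2, 158.1, 253.1, 174.8] [0.372 0.525 0.084] [ 0.341  0.507 -0.003] [0.394 0.731 0.096]
ink_blue 0.76 [258.9, 207.6, 282.5, 250.2] [0.452 0.205 0.056] [ 0.418  0.191 -0.005] [0.485 0.29  0.094]
ink_blue 0.35 [304.5, 224.0, 319.0, 243.3] [0.541 0.145 0.087] [0.521 0.131 0.043] [0.565 0.228 0.098]
ink_red 0.58 [230.6, 241.4, 258.8, 282.2] [0.38  0.086 0.058] [ 0.342  0.072 -0.002] [0.409 0.201 0.093]
squeegee 0.77 [371.1, 251.0, 385.1, 287.9] [0.689 0.061 0.035] [ 0.673 -0.007  0.002] [0.709 0.129 0.041]
```

```bash
python3 -c "
import cv2
i=cv2.imread('pics/top0.png');cv2.imwrite('pics/topc.png',cv2.resize(i[170:360,130:530],None,fx=2,fy=2,interpolation=cv2.INTER_CUBIC))"
```

```text
(no output)
```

View pics/topc.png

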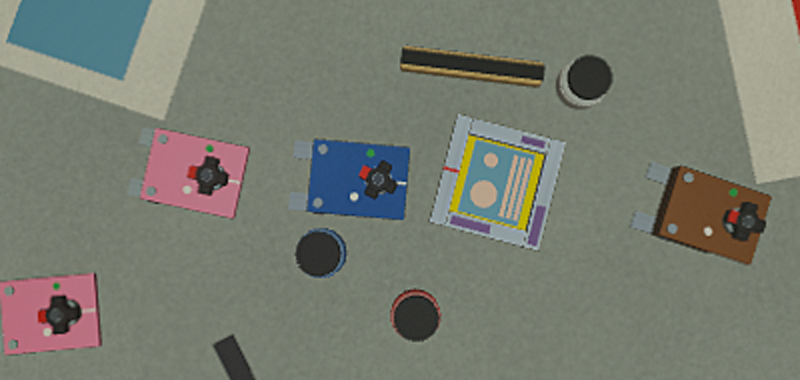

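The crop shows the blue clamp at crop (358,178), mouth facing right, which is world −y. The screen is at (497,182), turned, with its red mark on the left. The squeegee is at (472,66). The jars are white (585,80), blue (320,252) and red (415,315). The knob's red lobe points roughly along the clamp's +x, and the pink and brown clamps are look-alikes.

Next I'll measure the poses precisely from colour and depth.

```bash
cat > m.py <<'E'
from h import *
def measure():
    c=snap('top');im=c['pixels'].astype(int);r,g,b=im[...,0],im[...,1],im[...,2]
    V,U=np.mgrid[:480,:640]
    def rect(m,h,lo,hi):
        v,u=np.nonzero(m); P=onplane(c,u,v,h)[:,:2]
        ok=((P>lo)&(P<hi)).all(1); P=P[ok]
        (ce,(w,hh),a)=cv2.minAreaRect((P*1000).astype(np.float32)); return np.array(ce)/1000,(w,hh),a,P
    out={}
    ce,s,a,P=rect((b>r+40)&(b>g+20),.046,[.47,.09],[.61,.29]); out['clamp']=(ce.round(4),np.round(s,1),round(a,2))
    Q,u,v=cloud(c); k=(Q[:,2]>.016)&(Q[:,2]<.031)&(np.abs(Q[:,0]-.543)<.1)&(np.abs(Q[:,1]-.03)<.13)
    m=np.zeros((480,640),np.uint8); m[v[k],u[k]]=1
    n,l,st,_=cv2.connectedComponentsWithStats(m); i=1+np.argmax(st[1:,4])
    ce,s,a,P=rect(l==i,.025,[.4,-.1],[.7,.2]); out['screen']=(ce.round(4),np.round(s,1),round(a,2))
    red=(r>130)&(g<70)&(b<70)
    v,u=np.nonzero(red); 
    for nm,h,lo,hi in [('mark',.025,[.49,.05],[.6,.12]),('lobe',.092,[.5,.13],[.58,.22])]:
        P=onplane(c,u,v,h)[:,:2]; P=P[((P>lo)&(P<hi)).all(1)]
        out[nm]=(len(P),P.mean(0).round(4) if len(P) else None)
    return out
if __name__=='__main__':
    for k,v in measure().items(): print(k,v)
    c=snap('top')
    Q,u,v=cloud(c); k=(Q[:,2]>.08)&(np.hypot(Q[:,0]-.54,Q[:,1]-.16)<.04); print('knob top',Q[k].mean(0),Q[k].min(0),Q[k].max(0))
E
python3 m.py
```

```text
clamp (array([0.5271, 0.1834]), array([118.7, 116.8]), 86.3)
screen (array([0.543 , 0.0096]), array([140.4, 140.1]), 76.48)
mark (8, array([0.5567, 0.0683]))
lobe (20, array([0.5481, 0.1735]))
knob top [0.53965213 0.15761779 0.09245133] [0.51878988 0.13520883 0.08482797] [0.5618936  0.18045353 0.10424392]
```

```bash
sed -i "s/\[.47,.09\],\[.61,.29\]/[.488,.09],[.61,.29]/" m.py; python3 m.py | head -1
python3 - <<'E'
from h import *
c=snap('top');im=c['pixels'].astype(int)
Q,u,v=cloud(c);k=(Q[:,2]>.041)&(Q[:,2]<.051)&(np.abs(Q[:,0]-.54)<.06)&(np.abs(Q[:,1]-.19)<.1)
v,u=v[k],u[k];b=im[v,u,2]>im[v,u,0]+30
P=onplane(c,u[b],v[b],.046)[:,:2];print(cv2.minAreaRect((P*1000).astype(np.float32)))
w=im[v,u].min(1)>150; P=onplane(c,u[w],v[w],.046)[:,:2];print(P.round(4))
# knob top disc/lobes centre
Q,u,v=cloud(c);k=(Q[:,2]>.08)&(np.hypot(Q[:,0]-.54,Q[:,1]-.16)<.035)
P=onplane(c,u[k],v[k],.092)[:,:2];print(cv2.minEnclosingCircle((P*1000).astype(np.float32)),P.mean(0))
# ik feasibility
for yaw in np.radians([76.5,-103.5]):
    d=np.array([np.cos(yaw),np.sin(yaw)])
    for p in [(.529,-.049,.13),(.54,.06,.02),(.54,.158,.13)]: print(yaw,p,ctrl.ik(p,[np.pi,0,yaw]))
E
```

```text
clamp (array([0.5411, 0.1824]), array([118.8,  88.8]), 86.25)
((541.190673828125, 182.62460327148438), (119.07495880126953, 89.27922821044922), 86.29901885986328)
[[0.538  0.1329]
 [0.5381 0.1304]
 [0.5381 0.128 ]
 [0.5382 0.1255]
 [0.5245 0.1866]
 [0.5219 0.1914]
 [0.522  0.189 ]
 [0.5221 0.1841]
 [0.5195 0.1914]
 [0.5195 0.1889]
 [0.5196 0.1865]
 [0.5196 0.184 ]
 [0.5171 0.1889]
 [0.5171 0.1864]]
((539.5321044921875, 157.7152557373047), 23.289297103881836) [0.53967415 0.15762779]
1.335176877775662 (0.529, -0.049, 0.13) [-0.08472682  0.50322007  0.12331608  2.12670707 -0.12009251  0.5179831
  1.46306801]
1.335176877775662 (0.54, 0.06, 0.02) [-0.18819349  0.69943728 -0.008067    2.13602635  0.01723022  0.30618772
  1.12438145]
1.335176877775662 (0.54, 0.158, 0.13) [-0.43178021  0.53154724  0.09107032  2.05748137 -0.0874374   0.55609118
  1.05627268]
-1.806415775814131 (0.529, -0.049, 0.13) [-0.43841378  0.58301653  0.62388217  2.14139378 -0.60894722  0.59713265
 -1.1806685 ]
-1.806415775814131 (0.54, 0.06, 0.02) [-0.51226193  0.75959777  0.45190256  2.1501246  -0.84351385  0.41431701
 -1.18080508]
-1.806415775814131 (0.54, 0.158, 0.13) [-0.84926809  0.63843786  0.69885953  2.0750834  -0.67132146  0.66412639
 -1.50305781]
```

```bash
cat >> h.py <<'E'
CY=np.radians(86.27);CO=np.array([.5402,.1675])
def clampxy(x,y,z): return [CO[0]+x*np.cos(CY)-y*np.sin(CY),CO[1]+x*np.sin(CY)+y*np.cos(CY),z]
def F(): return np.round(ctrl.state()['wrist_force'],1)
E
python3 - <<'E'
from h import *
yaw=np.radians(76.48);o=np.array([.543,.0096]);g=o-.06*np.array([np.cos(yaw),np.sin(yaw)])
ctrl.movep([*g,.16],[np.pi,0,yaw]); ctrl.gripper_to(.55)
ctrl.movel([*g,.04],max_speed=.15);ctrl.movel([*g,.0085],max_speed=.06);print(ctrl.state()['t'],F())
ctrl.gripper_to(0.);s=ctrl.state();print(s['t'],s['opening'],s['tool_pos'],F())
p=clampxy(-.136,0,.0085);ctrl.movel(p,[np.pi,0,CY],max_speed=.05);s=ctrl.state();print(s['t'],s['tool_pos'],p,F())
for x in np.arange(-.134,-.1265,.001):
    ctrl.movel(clampxy(x,0,.0085),max_speed=.02);f=F();s=ctrl.state();print(x,f,np.round(s['tool_pos'],4),round(s['t'],2))
    if f[1]<-14: break
import m
for k,v in m.measure().items(): print(k,v)
snap('top','top1.png')
E
```

```text
6.0333 [-0.6 -0.2  0.2]
6.3917 0.2183731342098944 [ 0.52924301 -0.04866474  0.00903078] [-0.2  0.3  4. ]
8.15 [0.53243576 0.02964715 0.009035  ] [np.float64(0.5313525462780544), np.float64(0.031788089827613025), 0.0085] [ 0.7 -5.5  4.6]
-0.134 [-0.  -5.4  5.1] [0.5324 0.0315 0.009 ] 8.4
-0.133 [-0.3 -6.   4.6] [0.5324 0.0323 0.009 ] 8.65
-0.132 [-0.4 -5.   5.7] [0.5323 0.0331 0.009 ] 8.9
-0.131 [ 0.2 -5.2  5.8] [0.5323 0.034  0.009 ] 9.15
-0.13 [ 0.2 -5.5  5.6] [0.5324 0.035  0.009 ] 9.4
-0.129 [-1.  -5.7  5.8] [0.5324 0.036  0.009 ] 9.65
-0.128 [-0.  -5.9  6.5] [0.5324 0.0369 0.009 ] 9.9
-0.127 [ 0.2 -5.6  6.2] [0.5324 0.0379 0.009 ] 10.15
clamp (array([0.5394, 0.1646]), array([155.2,  89.9]), 86.16)
screen (array([0.4773, 0.1043]), array([112.5,  23.1]), 84.27)
mark (0, None)
lobe (21, array([0.5477, 0.1735]))
```

```bash
python3 - <<'E'
from h import *
for x in np.arange(-.126,-.117,.001):
    ctrl.movel(clampxy(x,.0008,.0085),max_speed=.02);f=F();s=ctrl.state();print(x,f,np.round(s['tool_pos'],4),round(s['tool_rot'][2],4),round(s['t'],2))
    if f[1]<-18: break
c=snap('top','top2.png')
i=cv2.imread('pics/top2.png');cv2.imwrite('pics/top2c.png',cv2.resize(i[220:310,260:400],None,fx=5,fy=5,interpolation=cv2.INTER_CUBIC))
E
```

```text
-0.126 [ 0.6 -7.5  5.8] [0.5323 0.0383 0.009 ] 1.5023 10.5
-0.125 [ 0.6 -8.2  4.7] [0.5323 0.0384 0.009 ] 1.5017 10.75
-0.124 [  0.6 -10.7   4.4] [0.5323 0.0384 0.009 ] 1.5011 11.0
-0.123 [  1.1 -12.1   5.7] [0.5323 0.0384 0.009 ] 1.5003 11.25
-0.122 [  0.5 -14.4   4.8] [0.5323 0.0384 0.009 ] 1.4997 11.5
-0.121 [  2.2 -15.4   4.5] [0.5323 0.0385 0.009 ] 1.4991 11.75
-0.12 [  1.  -17.    4.9] [0.5323 0.0385 0.009 ] 1.4984 12.0
-0.119 [  0.9 -18.3   5.1] [0.5323 0.0385 0.009 ] 1.4978 12.25
```

View pics/top2c.png

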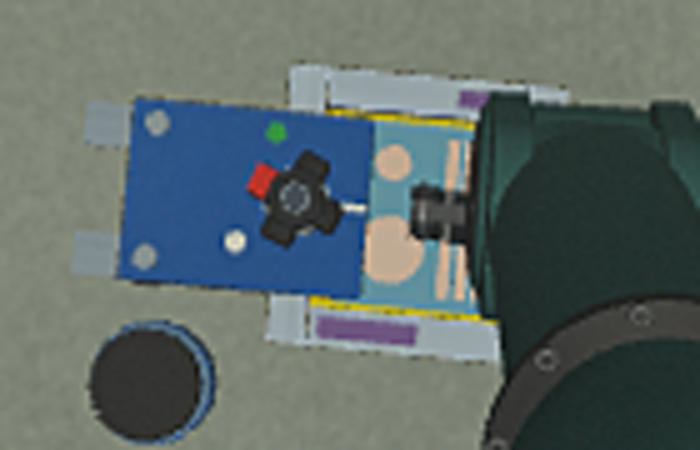

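```bash
python3 - <<'E'
from h import *
ctrl.movel(clampxy(-.126,.0005,.0085),max_speed=.05);print(F())
ctrl.gripper_to(.55);ctrl.movel(clampxy(-.1285,.0005,.08),max_speed=.12)
ctrl.movep(clampxy(-.05,0,.33),[np.pi,0,CY]);ctrl.dwell(.1)
T=toolT();c=snap('wrist','w1.png');print(ctrl.state()['t'],c['hand_eye'].round(3).tolist(),c['vertical_fov'])
np.savez('w1.npz',T=T,**c)
E
```

```text
[ 0.2 -7.6  6.2]
14.9 [[1.0, 0.0, -0.001, -0.001], [0.0, -0.947, -0.32, -0.083], [-0.001, 0.32, -0.947, -0.142], [0.0, 0.0, 0.0, 1.0]] 60.041020096175714
```

View pics/w1.png

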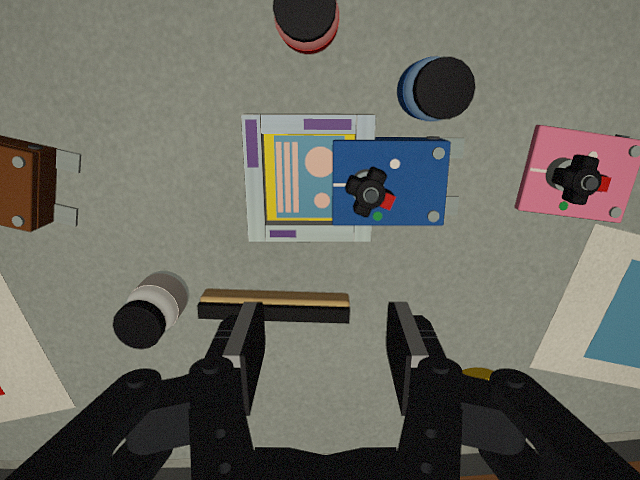

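The wrist view shows the screen under the jaw, square, with its outline at (242–375, 114–241). The jaw front's white line is at (338,185) and the knob is at (371,193) with its red lobe at (388,201). Jars and squeegee look undisturbed. Next I'll put numbers on this.

```bash
cat > w.py <<'E'
from h import *
def rel(c,T):
    im=c['pixels'].astype(int);r,g,b=im[...,0],im[...,1],im[...,2]
    Q,u,v=cloud(c,None,T)
    def rc(k,h):
        m=np.zeros((480,640),np.uint8);m[v[k],u[k]]=1
        n,l,st,_=cv2.connectedComponentsWithStats(m);vv,uu=np.nonzero(l==1+np.argmax(st[1:,4]))
        return cv2.minAreaRect((onplane(c,uu,vv,h,T)[:,:2]*1000).astype(np.float32))
    near=lambda x,y,a:(np.abs(Q[:,0]-x)<a)&(np.abs(Q[:,1]-y)<a)
    s=rc((Q[:,2]>.015)&(Q[:,2]<.031)&near(.536,.098,.09)&~((b>r+40)&(b>g+25))[v,u],.025)
    cl=rc((Q[:,2]>.039)&(Q[:,2]<.053)&near(.541,.183,.08)&((b>r+30)[v,u]),.046)
    print('screen',s);print('clamp',cl)
    cc=np.array(cl[0])/1000;a=np.radians(86.27);e=np.array([np.cos(a),np.sin(a)]);n=np.array([-e[1],e[0]])
    d=np.array(s[0])/1000-(cc-.015*e);print('screen in clamp (mm)',1000*d@e,1000*d@n)
def knob(c,T):
    im=c['pixels'].astype(int);r,g,b=im[...,0],im[...,1],im[...,2]
    Q,u,v=cloud(c,None,T);k=(Q[:,2]>.07)&(np.hypot(Q[:,0]-.5396,Q[:,1]-.1577)<.035)
    top=np.percentile(Q[k,2],[10,50,90])
    m=(r>130)&(g<70)&(b<70);k2=k&m[v,u]
    h=np.median(Q[k2,2]);P=onplane(c,u[k2],v[k2],h,T)[:,:2]
    A=onplane(c,u[k],v[k],h,T)[:,:2];ce,_=cv2.minEnclosingCircle((A*1000).astype(np.float32));ce=np.array(ce)/1000
    d=P.mean(0)-ce;ang=CY-np.arctan2(d[1],d[0]);print('knob centre',ce.round(4),'z',top.round(4),h,'angle',ang,'n',len(P));return ang
E
python3 - <<'E'
from w import *
d=np.load('w1.npz');c={k:d[k] for k in d};T=c.pop('T')
for k in ('vertical_fov','cx','cy','k1'):c[k]=float(c[k])
rel(c,T);a=knob(c,T)
for g in (.43,):
  for off in (0,np.pi/2,-np.pi/2,np.pi):
    for y in (CY-g,CY+.85,CY-1.35):
        q=ctrl.ik([.5396,.1577,.062],[np.pi,0,y+off]);print(round(off,2),round(y-CY,2),None if q is None else q.round(2))
E
```

```text
screen ((537.9127197265625, 101.09027862548828), (146.3635711669922, 140.18548583984375), 86.13995361328125)
clamp ((542.3282470703125, 182.69400024414062), (118.17359161376953, 89.38507843017578), 86.45231628417969)
screen in clamp (mm) -66.71811111672672 -0.9025404435356988
knob centre [0.7282 0.317 ] z [0.3465 0.388  0.4084] 0.09152117044662622 angle 3.9718504722546855 n 143
0 -0.43 [-0.52  0.65  0.22  2.09 -0.32  0.43  1.03]
0 0.85 [-0.44  0.64  0.1   2.09 -0.15  0.42  2.13]
0 -1.35 [-0.63  0.68  0.38  2.1  -0.54  0.46  0.32]
1.57 -0.43 [-0.39  0.64  0.04  2.09 -0.06  0.42  2.34]
1.57 0.85 [ 0.24  0.82 -0.89  2.06  0.97  0.76  2.65]
1.57 -1.35 [-0.48  0.65  0.16  2.09 -0.24  0.42  1.6 ]
-1.57 -0.43 [-0.71  0.7   0.49  2.1  -0.68  0.5  -0.2 ]
-1.57 0.85 [-0.54  0.66  0.24  2.09 -0.36  0.43  0.77]
-1.57 -1.35 [-0.85  0.77  0.71  2.11 -0.92  0.61 -0.88]
3.14 -0.43 [ 0.34  0.92 -1.08  2.05  1.09  0.91  2.84]
3.14 0.85 [-0.75  0.72  0.56  2.1  -0.76  0.53 -0.41]
3.14 -1.35 [-0.33  0.64 -0.05  2.08  0.07  0.42  2.86]
```

```bash
sed -i "s/k=(Q\[:,2\]>.07)&(np.hypot/k=(Q[:,2]>.07)\&(Q[:,2]<.115)\&(np.hypot/" w.py
python3 - <<'E'
from w import *
d=np.load('w1.npz');c={k:d[k] for k in d};T=c.pop('T')
for k in ('vertical_fov','cx','cy','k1'):c[k]=float(c[k])
a=knob(c,T)
assert .3<a<.6
K=[.5397,.1577]
ctrl.movep([*K,.13],[np.pi,0,CY-a]);ctrl.gripper_to(.78);ctrl.movel([*K,.061],max_speed=.08)
print(F(),ctrl.state()['t']);ctrl.gripper_to(0.)
def pr():
    s=ctrl.state();print(round(s['t'],2),'op',round(s['opening'],3),'pos',np.round(s['tool_pos'],4),'ang',round(CY-s['tool_rot'][2],3),F(),'M',np.round(s['moment'],2))
pr()
for g in (.2,-.1,-.4,-.65,-.85):
    ctrl.movel([*K,.061],[np.pi,0,CY-g],max_speed=.1);pr()
E
```

```text
knob centre [0.5408 0.1572] z [0.0863 0.0915 0.0951] 0.09152117044662622 angle 0.4115162343770147 n 143
[0.1 0.7 0.1] 17.0833
17.4 op 0.524 pos [0.5407 0.1585 0.0619] ang 0.411 [0.  0.7 3.9] M [ 0.25 -0.02  0.03]
17.76 op 0.528 pos [0.5406 0.1583 0.0616] ang 0.202 [0.9 1.6 5.9] M [ 0.44 -0.2  -0.  ]
18.21 op 0.525 pos [0.5406 0.1579 0.0616] ang -0.097 [1.  1.4 5.6] M [ 0.31 -0.14  0.03]
18.66 op 0.527 pos [0.5406 0.1575 0.0615] ang -0.396 [1.1 0.5 5.3] M [ 0.15 -0.15  0.15]
19.06 op 0.528 pos [0.5408 0.1573 0.0607] ang -0.645 [ 3.8 -0.1 -2.6] M [-0.09 -0.94  0.03]
19.41 op 0.523 pos [0.5409 0.157  0.0609] ang -0.844 [ 5.2 -1.4 -3.6] M [-0.23 -1.13  0.03]
```

```bash
python3 - <<'E'
from w import *
ctrl.gripper_to(.78);ctrl.dwell(.3);print(F())
p=ctrl.state()['tool_pos'];ctrl.movel([p[0],p[1],.22],max_speed=.15);ctrl.dwell(.1)
T=toolT();c=snap('wrist','w2.png');knob(c,T);print(ctrl.state()['t'])
E
```

```text
[-0.4 -0.2  0.4]
knob centre [0.5396 0.1564] z [0.0816 0.0852 0.0977] 0.08510024761284124 angle -0.7502171742190065 n 259
21.4083
```

View pics/w2.png

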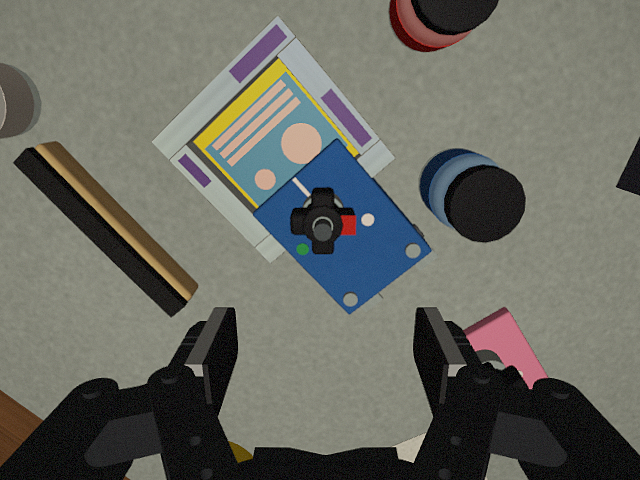

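The knob at (322,225) has dropped: its top is at 85 mm, down from 91.5 mm, with the red lobe at the white dot. The jars, squeegee and screen look unmoved. Now I'll grip lower and turn it forwards to the stop.

```bash
python3 - <<'E'
from w import *
K=[.5394,.1572];Z=.054
def pr():
    s=ctrl.state();print(round(s['t'],2),'op',round(s['opening'],3),'pos',np.round(s['tool_pos'],4),'ang',round(CY-s['tool_rot'][2],3),F(),'M',np.round(s['moment'],2));return s
ctrl.movel([*K,.12],[np.pi,0,CY+.84],max_speed=.2);ctrl.movel([*K,Z],max_speed=.08);pr();ctrl.gripper_to(0.);pr()
for g in [-.5,-.1,.3,.7,1.0,1.15,1.22,1.26,1.30,1.34,1.38,1.42]:
    ctrl.movel([*K,Z],[np.pi,0,CY-g],max_speed=.08);s=pr()
    if abs(s['moment'][2])>.8: break
E
```

```text
23.03 op 0.779 pos [0.5397 0.1573 0.0543] ang -0.84 [ 0.7  0.2 -0.3] M [ 0.04 -0.02 -0.03]
23.35 op 0.529 pos [0.5405 0.1567 0.055 ] ang -0.839 [ 0.5 -2.2  5.9] M [-0.36 -0.07  0.05]
23.84 op 0.524 pos [0.5402 0.1572 0.055 ] ang -0.499 [-0.5 -1.8  7. ] M [-0.29  0.04  0.  ]
24.39 op 0.528 pos [0.54  0.158 0.055] ang -0.1 [-1.3  0.4  7.5] M [-0.1   0.14 -0.03]
24.94 op 0.527 pos [0.5401 0.1587 0.055 ] ang 0.3 [-0.3  0.9  7.1] M [ 0.17  0.11 -0.07]
25.49 op 0.528 pos [0.5405 0.1593 0.055 ] ang 0.699 [-0.1  1.9  6.1] M [ 0.41  0.04 -0.06]
25.94 op 0.529 pos [0.541  0.1597 0.055 ] ang 0.999 [0.4 2.1 6. ] M [ 0.49 -0.07 -0.04]
26.24 op 0.527 pos [0.5413 0.1598 0.055 ] ang 1.149 [1.3 2.8 6.4] M [ 0.57 -0.13 -0.02]
26.49 op 0.527 pos [0.5414 0.1598 0.055 ] ang 1.219 [1.2 3.  5.9] M [ 0.67 -0.15 -0.04]
26.74 op 0.528 pos [0.5415 0.1599 0.055 ] ang 1.259 [1.2 3.7 6.4] M [ 0.67 -0.2  -0.02]
26.99 op 0.527 pos [0.5415 0.1599 0.055 ] ang 1.299 [2.2 3.7 6.4] M [ 0.76 -0.23 -0.07]
27.24 op 0.526 pos [0.5416 0.1599 0.055 ] ang 1.334 [1.  4.1 5.2] M [ 0.69 -0.29  0.62]
27.49 op 0.53 pos [0.5417 0.1599 0.055 ] ang 1.368 [2.4 3.7 6. ] M [ 0.57 -0.34  1.59]
```

```bash
python3 - <<'E'
from w import *
ctrl.gripper_to(.8);p=ctrl.state()['tool_pos'];ctrl.movel([p[0],p[1],.13],max_speed=.12)
ctrl.movep(clampxy(-.05,0,.33),[np.pi,0,CY]);ctrl.dwell(.1)
T=toolT();c=snap('wrist','w3.png');knob(c,T);rel(c,T);print(ctrl.state()['t'],F())
ctrl.movep([.45,-.25,.33],[np.pi,0,CY]);c=snap('top','top3.png')
for t in ['ink_white','ink_blue','ink_red','squeegee']:
    for d in ctrl.trace('top',t)[:1]:
        P,u,v=cloud(c,d['region']);print(t,round(d['p'],2),np.median(P,0).round(3))
a=cv2.imread('pics/top0.png').astype(int);b=cv2.imread('pics/top3.png').astype(int)
def ctr(i):
    Q=[]
    for u,v in [(421,209),(337,328),(291,296),(366,203)]:
        w=i[v-18:v+18,u-18:u+18].max(2)<60;y,x=np.nonzero(w);Q.append((round(x.mean()+u-18,1),round(y.mean()+v-18,1)))
    return Q
print(ctr(a),ctr(b))
cv2.imwrite('pics/w3c.png',cv2.resize(cv2.imread('pics/w3.png')[90:260,220:480],None,fx=3,fy=3,interpolation=cv2.INTER_CUBIC))
E
```

```text
knob centre [0.5408 0.1572] z [0.082  0.0852 0.0963] 0.08502168386933556 angle 1.2922682050811827 n 137
screen ((537.4349365234375, 98.76476287841797), (141.4925994873047, 139.25596618652344), 86.21363830566406)
clamp ((541.8120727539062, 182.4073944091797), (118.77072143554688, 88.32645416259766), 86.34911346435547)
screen in clamp (mm) -68.75020446410679 -1.07349112300363
29.75 [0.1 0.7 0.4]
ink_white 0.66 [ 0.664 -0.088  0.087]
ink_blue 0.78 [0.451 0.223 0.089]
ink_red 0.77 [0.381 0.109 0.089]
squeegee 0.58 [0.686 0.044 0.033]
[(np.float64(424.3), np.float64(208.5)), (np.float64(337.6), np.float64(328.6)), (np.float64(288.7), np.float64(296.5)), (np.float64(365.5), np.float64(202.0))] [(np.float64(424.3), np.float64(208.5)), (np.float64(337.6), np.float64(328.6)), (np.float64(288.7), np.float64(296.5)), (np.float64(365.5), np.float64(202.0))]
```

View pics/w3c.png

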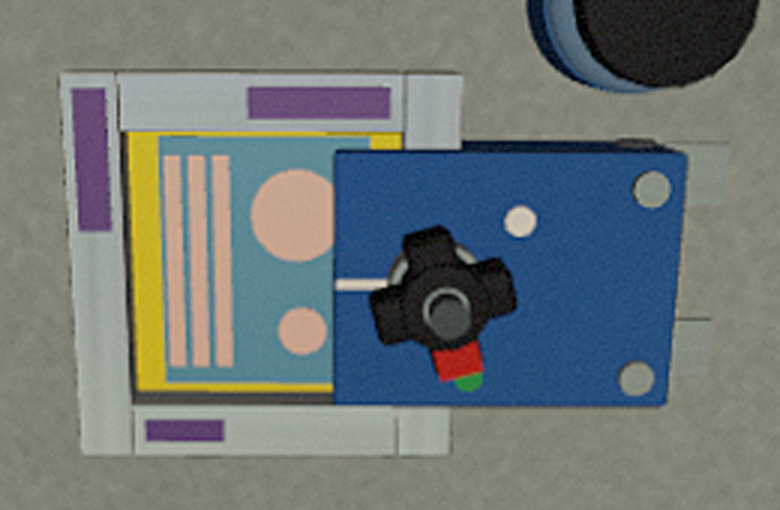

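```bash
python3 -c "
from plant import ctrl
print(ctrl.state()['t']);ctrl.close_job()"
```

```text
31.4083
the job is handed in; nothing more can be done
```

I slid the screen home under the blue clamp's jaw and started the knob. The job is handed in after 31.4 s of the 67 s, with the robot clear of everything. I moved the screen by holding its rear bar and sliding it flat along the table.

**Screen:** it met the stop with a firm contact of about 18 N. In the last check it was about 1 mm off centre and square to the clamp within about 0.15°. The fit put its origin at x = −68.75 mm, against −70 mm for home. That outline came out 1.5 mm too long, and its rear edge at about −139.5 mm agrees with home.

**Knob:**
- **Backwards:** I turned it until the gripper stood at −0.84. After I let go, its top was 6.4 mm lower, at 85 mm instead of 91.5 mm.
- **Angle disagreement:** the camera read −0.75 there, not −0.84. Both are past the −0.62 needed to drop.
- **Forwards:** I then turned it until it met its stop at about 1.3, where the resisting moment rose to 1.6 N m. After I let go, the camera read 1.29, with the knob still down and the red lobe just past the green dot.

**Ink jars and squeegee:** their positions in the top camera are the same as at the start, to 0.1 pixel.

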